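Ready the jar row and hold up the reflector

TASK

We are about to photograph the row of specimen jars: stand the fallen square jar upright again in its lane, not touching the other jars, then swing the white reflector flap (it has a steel bar to grip) up from flat to 60 degrees, within 5 degrees, and keep it still there. The flap has no stay and falls if let go, so finish while the gripper is still holding it up. Leave the other two jars, the screwdriver, the mug and the black star knob where they are.

Things in the scene. Friction and masses are not known exactly. Their poses are not given: they have to be found in the camera images.
- stand: Fixed aluminium photo stand on the bench. Origin: on the bench top, straight under the middle of the reflector's hinge; its x points away from the robot at yaw 0 (yaw within 0.2 rad), y along hinge and lane, z up. Base plate 8 mm thick, from x -90 to +110 mm, y +-180 mm. Grey hinge cheeks at y +-142 mm (22 x 12 mm), 56 mm high. A grey rest rail under the flap at x -80 mm, 10 mm thick. The bench top under the flap's bar is free.
- lane (a point): Centre of the lane's floor on the stand (60 mm beyond the hinge in stand x, 8 mm above the bench). The lane runs along the stand's y, 354 mm long inside and 56 mm wide inside, between kerbs 6 mm wide and 6 mm high. Axes as the stand's. It has three places 115 mm apart; the fallen jar lies in any one of them, the other two jars stand in the rest.
- jar_fallen: Amber square jar with a round black screw cap and a white label band: body 40 x 40 mm and 50 mm tall, cap 33 mm across and 20 mm tall on top, 70 mm tall in all, about 90 g, lying on a flat side along the lane, cap towards the stand's +y (within about 0.1 rad). Origin: on its axis, 35 mm from underside and from top; its z runs along its axis to the cap, its x and y square to its sides. Lying, its axis is 20 mm above the lane floor; standing, its origin is 35 mm above it.
- jar_a: Jar of the same kind (40 mm square, 70 mm tall), standing in the lane, square to it within 0.15 rad. Origin: at its mid-height on its axis. Leave where it is.
- jar_b: Jar of the same kind (40 mm square, 70 mm tall), standing in the lane, square to it within 0.15 rad. Origin: at its mid-height on its axis. Leave where it is.
- reflector (a joint): Angle of the hinged white reflector flap, rad: 0 lying flat (start), grows as its robot-side edge swings up and away from the robot, stops at 1.5; 60 degrees is 1.047. About 0.25 kg (hidden, 0.19 to 0.35), free hinge, falls shut by its weight from any angle. Panel 268 mm (along y) x 90 mm x 4 mm, from the hinge towards the robot.
- hinge (a point): Middle of the reflector's hinge axis, fixed on the stand, 45 mm above the bench; the hinge runs along the stand's y. Axes as the stand's.
- bar (a point): Middle of the flap's steel grip bar: round, 10 mm diameter, 118 mm long, parallel to the hinge and 140 mm from it, in the plane of the flap (45 mm above the bench when flat). It is held off the panel's edge by two 8 mm prongs at y +-55 mm, leaving an open window of 45 mm x 100 mm between bar and panel for a finger. Turns with the flap: its x points from bar to hinge.
- screwdriver: Screwdriver, 170 mm long, lying on the bench beside the stand's +y end. Leave alone.
- mug: White mug, 76 mm diameter, 90 mm tall, on the bench beside the stand's -y end; origin at centre of its underside. Leave alone.
- star_knob: Black star-shaped clamping knob, 54 mm across, 30 mm high, on the bench near the stand's -y end; origin at centre of its underside. Leave alone.
Not all that is in view belongs to the job. What is shaped like the jar_fallen but purple is not meant.

How it is judged (in metres and radians):
On the way, in this order (a step that is already met when the one before it is completed fails the run):
1. the fallen jar stands upright in the lane, let go, clear of the other jars (angle between jar_fallen's own z axis and vertical below 0.1 rad and x of jar_fallen in the frame of lane between -0.012 and 0.012 m and y of jar_fallen in the frame of lane between -0.16 and 0.16 m and z of jar_fallen in the frame of lane between 0.031 and 0.039 m and linear speed of jar_fallen below 0.02 m/s and contact force between jar_fallen and the fingers below 0.05 N and contact force between jar_fallen and the arm below 0.05 N and contact force between jar_fallen and jar_a below 0.05 N and contact force between jar_fallen and jar_b below 0.05 N), for 0.3 s.
2. the reflector is held by the gripper at 60 degrees, within 5 (value of joint reflector between 0.96 and 1.134 rad and velocity of joint reflector between -0.05 and 0.05 rad/s and contact force between the fingers and reflector above 0.3 N and contact force between each of jar_a, jar_b, jar_fallen, screwdriver, mug, star_knob and reflector below 0.05 N), for 0.3 s.
At the end, for the whole second after the job is handed in: The jar stands (tilt < 0.1 rad) on the lane floor, middle within 12 mm of the lane's centre line, at rest, untouched by robot or other jars, which stand too; the reflector is still at 60 degrees within 5 (0.96 to 1.134 rad), in the gripper's fingers, nothing else carrying it (all of step 1 and all of step 2 and angle between each of jar_a, jar_b's own z axis and vertical below 0.1 rad); the arm keeps its last pose, push and grip.
It fails at once if a standing jar shifted by more than 20 mm (distance of jar_a from where it was at the start of the episode above 0.02 m).
It fails at once if a standing jar shifted by more than 20 mm (distance of jar_b from where it was at the start of the episode above 0.02 m).
It fails at once if the screwdriver shifted by more than 20 mm (distance of screwdriver from where it was at the start of the episode above 0.02 m).
It fails at once if the mug shifted by more than 20 mm (distance of mug from where it was at the start of the episode above 0.02 m).
It fails at once if the star knob shifted by more than 20 mm (distance of star_knob from where it was at the start of the episode above 0.02 m).
It also fails if it takes over 61 s, if anything falls off the work surface, if the arm or the gripper's body presses on something with over 40 N, if the wrist force passes 120 N, or if a joint passes its speed limit or range.

ROBOT

A 6-joint arm with a two-finger parallel gripper is mounted at the origin on the work surface. World frame = base frame: x ahead of the robot, y to its left, z up, the work surface at z = 0. Lengths are in m, angles in degrees, forces in N, time in s.
With the tool pointing down it reaches from about 0.35 to 0.875 m from the base axis. Payload 4.2 kg.
Tool frame: the origin (TCP) lies on the centre line of the jaws, within the pads' length; the fingertips stand 25 mm ahead of it and the grasp point (between the pads) lies 6 mm ahead of it; z points along the fingers, y is the line along which they close (so a half turn about z gives the same grasp; the last joint's range is limited). The gripper opens to 87 mm and grips with 3 to 60 N. Pads are 19 mm wide; open, the fingers measure 117 mm over their backs; the gripper's body (75 mm by 190 mm) begins 51 mm behind the grasp point.
Start: joints at [-52.506, 22.042, 0.453, 0, -68.411, -14.817], TCP at [0.241, -0.577, 0.248] pointing down, gripper open.
Joint ranges: [-179.83, 179.83], [-69.29, 118.12], [-61.27, 80.66], [-181.25, 117.63], [-171.15, -9.14], [-177.46, 177.46]. Speed limits (degrees/s): [159.86, 159.86, 180, 180, 180, 180].

INTERFACE

Orientations are given as a 3x3 rotation matrix whose columns are the frame's x, y, z axes.
In Python, from station import r gives the robot as it stands.
- The arm moves only by the tool move_arm, never from a script. Its argument "series" is a list of rows, each an object with "grip": the opening, from 0 (shut) to 1 (fully open); "xyz": the shift along the tool's x, y, z in mm, a list of three; "angular": the turn, a rotation vector about the tool's x, y, z in rad, a list of three. A call has 1 to 10 rows; each row is the pose to reach, as a shift and turn from the pose commanded when the call began, along the tool's axes at that moment; what a row does not reach only later rows make up. A row lasts 1/10 s, in which the tool goes at most 50 mm and 8.59 degrees, less where a joint would pass 70% of its speed; a pose out of reach is approached as far as the arm can. A call with a gripper value outside its range is refused whole. The fingers move at their own pace and stop on an object; the grip force is fixed at half the most. Time passes only in rows, so rows that repeat a pose let the fingers close. It gives the time, the measured TCP pose, the force, the opening and the grip force at its end, in the units of the state.
- r.sense(): the state, without advancing time (a new reading comes with each control period).
- r.capture(name): name is "side" or "top" or "wrist"; returns a dict with "img" (400x640x3 uint8, red, green, blue), "camera_matrix" (3x3 intrinsics, pixels), "rvec" (rotation vector, rad) and "tvec" (3), from world to camera coordinates, as OpenCV has them; the wrist camera has in their place "hand_eye" (4x4, takes a point from camera to tool coordinates, whose origin is the TCP and whose axes are the flange's). Camera axes: x right, y down, z forward; pixel columns grow to the right and rows downward; lengths in m; the calibration is good to about 2 mm. A picture is of the moment at which its call begins: read the wrist's pose just before it. There is no depth.
- r.finish_job(): hands the job in; it is judged then, once.
The state is a dict: "time_s": time; "joints": joint angles; "joint_velocities": joint speeds; "effort": joint torques, N m; "tcp_pos": TCP position; "ee_rot": TCP orientation; "wrist_force": force on the tool from outside, world axes, zero at the start; "moment": the same for the moment, N m; "gripper_width": opening from 0.0 (shut) to 1.0 (fully open); "gripper_force": force on a finger pad.
Only numpy, scipy, OpenCV 4.12 (cv2) and the standard library are available. Lean on these libraries where they do the work, as an engineer would, in place of code of your own. Each camera call takes 0.05 s, during which the arm holds its last target. There are 200 camera calls.

## Working session

There is one attempt and no reset: what is moved stays moved. The work goes in short steps, Python scripts to look and compute and a tool call to move; the robot and the scene stay as the last step left them, time stands still between calls to the robot, and variables do not carry over. Pictures are saved under pics/ and viewed, at most 10 in all, crops included, and the job is handed in when it is done.

Besides the shell and the picture viewer there is one more tool, called after "Request:" by a JSON object that holds its "api" and its "payload". move_arm: Moves the arm, as the interface text tells. Its arguments: {"type":"object","properties":{"series":{"type":"array"}},"required":["series"]}

```bash
mkdir -p pics
cat > h.py <<'E'
import numpy as np, cv2
from station import r
def cap(n,f=None):
    s=r.sense(); c=r.capture(n)
    if f: cv2.imwrite('pics/'+f,cv2.cvtColor(c['img'],cv2.COLOR_RGB2BGR))
    K=np.array(c['camera_matrix'])
    if n=='wrist':
        T=np.eye(4);T[:3,:3]=s['ee_rot'];T[:3,3]=s['tcp_pos'];M=T@np.array(c['hand_eye']);R=M[:3,:3];o=M[:3,3]
    else:
        R=cv2.Rodrigues(np.array(c['rvec'],float))[0].T;o=-R@np.array(c['tvec'],float).ravel()
    return c['img'],K,R,o
def ray(v,px,z):
    _,K,R,o=v;d=R@np.linalg.inv(K)@np.array([px[0],px[1],1.]);return o+d*(z-o[2])/d[2]
def proj(v,P):
    _,K,R,o=v;q=K@(R.T@(np.array(P)-o));return q[:2]/q[2]
E
python3 - <<'E'
from h import *
s=r.sense();print({k:np.round(v,3).tolist() for k,v in s.items()})
a=cap('top','top.png');b=cap('side','side.png')
for v in(a,b):print(v[3],v[2].round(2).tolist(),v[1].tolist())
E
```

```text
{'time_s': 0.0, 'joints': [-52.505, 22.091, 0.38, -0.029, -68.41, -14.818], 'joint_velocities': [-0.043, -0.117, -0.109, 0.097, -0.061, 0.043], 'effort': [-0.001, -39.067, 18.74, 4.22, 0.011, -0.0], 'tcp_pos': [0.241, -0.576, 0.246], 'ee_rot': [[-0.923, -0.385, -0.001], [-0.385, 0.923, 0.002], [0.0, 0.002, -1.0]], 'wrist_force': [0.349, 0.569, 0.412], 'moment': [0.005, 0.005, -0.002], 'gripper_force': 0.0, 'gripper_width': 0.999}
[ 0.55025566 -0.02368937  1.03317614] [[-0.01, -1.0, 0.06], [-1.0, 0.01, -0.0], [0.0, -0.06, -1.0]] [[482.7357164816296, 0.0, 314.9900968108676], [0.0, 482.7357164816296, 201.32385485481134], [0.0, 0.0, 1.0]]
[0.16388733 0.70966459 0.75981928] [[-0.85, -0.33, 0.41], [-0.53, 0.55, -0.65], [-0.01, -0.77, -0.64]] [[518.0295425632559, 0.0, 316.9759454316461], [0.0, 518.0295425632559, 185.49181247340113], [0.0, 0.0, 1.0]]
```

View pics/top.png

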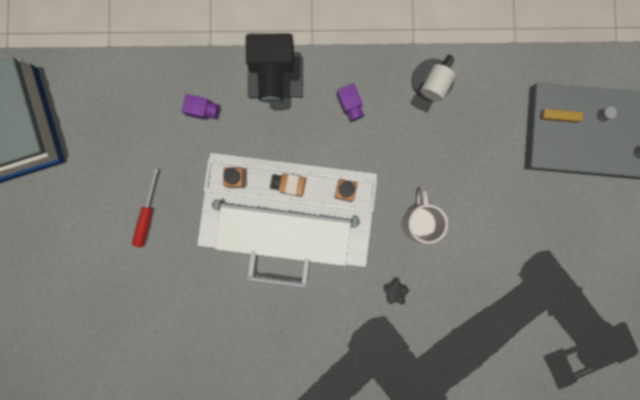

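View pics/side.png

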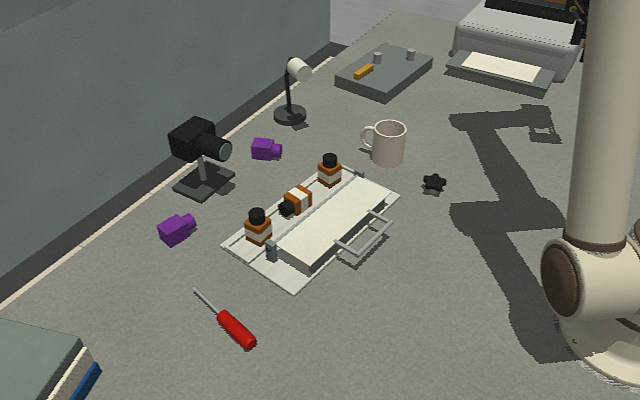

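The lying amber jar is at top px (290,184) and side px (297,200). Lookalikes are the standing ambers at top px (233,177) and (346,189), and the purple jars at (200,107) and (350,102). I choose (290,184), the only lying amber one, cap to the left (+y). Next I measure the stand and jars.

```bash
cat > m.py <<'E'
from h import *
a=cap('top');b=cap('side')
hsv=cv2.cvtColor(a[0],cv2.COLOR_RGB2HSV)
# plate: bright low saturation around stand
m=((hsv[...,2]>150)&(hsv[...,1]<60)).astype(np.uint8);m[:140]=0;m[:,:190]=0;m[:,385:]=0
m=cv2.morphologyEx(m,cv2.MORPH_CLOSE,np.ones((5,5)))
n,l,st,ce=cv2.connectedComponentsWithStats(m);k=1+np.argmax(st[1:,4])
cs=max(cv2.findContours((l==k).astype(np.uint8),0,2)[0],key=cv2.contourArea)
q=cv2.approxPolyDP(cs,8,True)[:,0];print('poly',q.tolist())
W=np.array([ray(a,p,.008)for p in q]);print(W.round(3).tolist())
if len(q)==4:
    print('sides',np.linalg.norm(W-np.roll(W,-1,0),axis=1).round(3))
for nm,v in(('top',a),('side',b)):
    hs=cv2.cvtColor(v[0],cv2.COLOR_RGB2HSV)
    am=((hs[...,0]>5)&(hs[...,0]<22)&(hs[...,1]>130)&(hs[...,2]>60)).astype(np.uint8)
    x0,x1,y0,y1=(205,385,150,215) if nm=='top' else (225,370,130,260)
    mm=np.zeros_like(am);mm[y0:y1,x0:x1]=am[y0:y1,x0:x1]
    mm=cv2.morphologyEx(mm,cv2.MORPH_CLOSE,np.ones((9,9)))
    n,l,st,ce=cv2.connectedComponentsWithStats(mm)
    for i in range(1,n):
        if st[i,4]>40:print(nm,st[i].tolist(),ce[i].round(1).tolist(),ray(v,ce[i],.048 if nm=='top' else .03).round(3))
    bl=((hs[...,2]<60)).astype(np.uint8);mm[:]=0;mm[y0:y1,x0:x1]=bl[y0:y1,x0:x1]
    n,l,st,ce=cv2.connectedComponentsWithStats(mm)
    for i in range(1,n):
        if st[i,4]>30:print(nm,'black',st[i].tolist(),ce[i].round(1).tolist(),ray(v,ce[i],.078 if nm=='top' else .07).round(3))
c=np.hstack([cv2.resize(a[0][140:300,185:395],None,fx=2.6,fy=2.6,interpolation=2)])
cv2.imwrite('pics/crop.png',c[...,::-1])
E
python3 m.py
```

```text
poly [[210, 153], [197, 245], [248, 253], [249, 279], [300, 286], [309, 262], [366, 265], [375, 173]]
[[0.715, 0.198, 0.008], [0.52, 0.225, 0.008], [0.502, 0.117, 0.008], [0.447, 0.115, 0.008], [0.431, 0.008, 0.008], [0.481, -0.012, 0.008], [0.474, -0.132, 0.008], [0.669, -0.154, 0.008]]
side [318, 162, 23, 26, 439] [329.3, 174.4] [ 0.628 -0.083  0.03 ]
side [284, 185, 28, 31, 481] [299.0, 198.6] [0.641 0.022 0.03 ]
side [244, 216, 28, 31, 508] [257.9, 231.6] [0.656 0.148 0.03 ]
side black [323, 153, 14, 15, 185] [329.2, 160.0] [ 0.629 -0.084  0.07 ]
side black [225, 173, 10, 11, 39] [228.7, 178.0] [0.779 0.082 0.07 ]
side black [278, 199, 17, 18, 206] [286.1, 207.9] [0.621 0.096 0.07 ]
side black [249, 207, 16, 19, 246] [256.4, 216.1] [0.657 0.146 0.07 ]
```

View pics/crop.png

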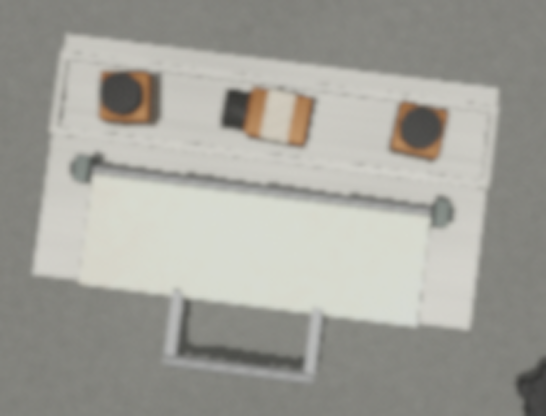

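The crop confirms the lying amber jar with white band, cap to the left (+y), axis ends at crop px (222,108) and (312,118). The plate corners are crop px (66,35), (497,88), (470,328) and (33,275).

```bash
cat > m2.py <<'E'
from h import *
import json
a=cap('top')
f=lambda p:(185+(p[0]+.5)/2.6-.5,140+(p[1]+.5)/2.6-.5)
C=np.array([ray(a,f(p),.008)[:2]for p in[(66,35),(497,88),(470,328),(33,275)]])
L=np.array([[.11,.18],[.11,-.18],[-.09,-.18],[-.09,.18]])
A=C-C.mean(0);B=L-L.mean(0)
th=np.arctan2((B[:,0]*A[:,1]-B[:,1]*A[:,0]).sum(),(A*B).sum())
R=np.array([[np.cos(th),-np.sin(th)],[np.sin(th),np.cos(th)]]);t=C.mean(0)-R@L.mean(0)
print('yaw',th,'origin',t,'resid',(C-(L@R.T+t)).round(4).tolist())
loc=lambda p,z:R.T@(ray(a,f(p),z)[:2]-t)
print('cheeks',loc((83,167),.056),loc((440,211),.056))
print('bar ends',loc((165,361),.045),loc((313,377),.045))
print('capends',loc((222,108),.028),loc((312,118),.028),'body/cap corners',loc((252,88),.048),loc((244,130),.048),loc((314,97),.048),loc((305,144),.048))
print('caps',loc((123,93),.078),loc((421,126),.078))
json.dump([th,*t],open('stand.json','w'))
E
python3 m2.py
```

```text
yaw -0.13183901806321924 origin [0.58347082 0.03497945] resid [[-0.001, -0.0013], [-0.0012, 0.0017], [0.0015, 0.0008], [0.0008, -0.0012]]
cheeks [0.00172468 0.14026708] [ 0.00139026 -0.13995354]
bar ends [-0.14064938  0.0588234 ] [-0.13896993 -0.05746682]
capends [0.06312023 0.04147701] [ 0.0638825 -0.0313385] body/cap corners [0.07994472 0.0179238 ] [0.04621053 0.02001899] [ 0.0787953  -0.03149162] [ 0.04106502 -0.02900347]
caps [0.06097462 0.11287726] [ 0.06345422 -0.11625369]
```

```bash
cat > t.py <<'E'
from h import *
import json,sys
from scipy.spatial.transform import Rotation as Ro
th,ox,oy=json.load(open('stand.json'));S=Ro.from_euler('z',th).as_matrix();O=np.array([ox,oy,0])
def target(g,tilt,pitch=0):
    """grasp point g in stand frame, tilt about stand x: tool comes from +y if tilt>0 (deg); pitch>0: tool leans from robot side"""
    R0=np.array([[0,-1,0],[-1,0,0],[0,0,-1.]])
    R=S@Ro.from_euler('x',-tilt,degrees=True).as_matrix()@Ro.from_euler('y',-pitch,degrees=True).as_matrix()@R0
    return O+S@np.array(g)-R[:,2]*.006,R
def delta(g,tilt,pitch=0,s=None):
    s=s or r.sense();R0=np.array(s['ee_rot']);p,R=target(g,tilt,pitch)
    d=R0.T@(p-np.array(s['tcp_pos']));w=Ro.from_matrix(R0.T@R).as_rotvec()
    print('xyz',(d*1e3).round(1).tolist(),'ang',w.round(3).tolist(),'deg',round(np.degrees(np.linalg.norm(w)),1),'t',round(s['time_s'],2),'w',np.round(s['gripper_width'],3),'F',np.round(s['wrist_force'],1),'j',np.round(s['joints'],0).tolist())
def where():
    s=r.sense();R0=np.array(s['ee_rot']);g=S.T@(np.array(s['tcp_pos'])+R0[:,2]*.006-O);z=S.T@R0[:,2]
    print('grasp',g.round(4),'toolz',z.round(3),'x',(S.T@R0[:,0]).round(3))
if __name__=='__main__':
    a=[float(x) for x in sys.argv[1:]];where();delta(a[:3],*a[3:])
E
python3 t.py .062 0.07 .25 0
```

```text
grasp [-0.2593 -0.6511  0.241 ] toolz [-0.001  0.001 -1.   ] x [-0.864 -0.503  0.   ]
xyz [-640.6, 461.4, -8.6] ang [0.001, 0.0, -1.043] deg 59.8 t 0.25 w 0.999 F [-0.4 -0.   0.2] j [-53.0, 22.0, 0.0, -0.0, -68.0, -15.0]
```

Request:
{"api": "move_arm", "payload": {"series": [{"grip":0.7,"xyz":[-400,290,-8],"angular":[0,0,-0.65]},{"grip":0.7,"xyz":[-400,290,-8],"angular":[0,0,-0.65]},{"grip":0.7,"xyz":[-400,290,-8],"angular":[0,0,-0.65]},{"grip":0.7,"xyz":[-400,290,-8],"angular":[0,0,-0.65]},{"grip":0.7,"xyz":[-400,290,-8],"angular":[0,0,-0.65]},{"grip":0.7,"xyz":[-400,290,-8],"angular":[0,0,-0.65]},{"grip":0.7,"xyz":[-640,461,-8],"angular":[0,0,-1.043]},{"grip":0.7,"xyz":[-640,461,-8],"angular":[0,0,-1.043]},{"grip":0.7,"xyz":[-640,461,-8],"angular":[0,0,-1.043]},{"grip":0.7,"xyz":[-640,461,-8],"angular":[0,0,-1.043]}]}}

```text
time_s: 1.25
tcp_pos: [0.5028, -0.1483, 0.254]
ee_rot: [[-0.13, -0.992, 0.001], [-0.992, 0.13, -0.0], [-0.0, -0.001, -1.0]]
wrist_force: [0.6, -0.7, 0.3]
gripper_width: 0.699
gripper_force: 0.0
```

```bash
python3 t.py .062 0.05 .22 0
```

```text
grasp [-0.0558 -0.1923  0.248 ] toolz [ 0.001  0.    -1.   ] x [ 0.002 -1.    -0.   ]
xyz [-242.1, -118.2, 28.1] ang [-0.001, 0.0, 0.002] deg 0.1 t 1.25 w 0.699 F [ 0.6 -0.7  0.3] j [1.0, 12.0, -13.0, 0.0, -65.0, -9.0]
```

Request:
{"api": "move_arm", "payload": {"series": [{"grip":0.7,"xyz":[-222,-118,28],"angular":[0,0,0]},{"grip":0.7,"xyz":[-222,-118,28],"angular":[0,0,0]},{"grip":0.7,"xyz":[-222,-118,28],"angular":[0,0,0]},{"grip":0.7,"xyz":[-222,-118,28],"angular":[0,0,0]},{"grip":0.7,"xyz":[-222,-118,28],"angular":[0,0,0]},{"grip":0.7,"xyz":[-222,-118,28],"angular":[0,0,0]},{"grip":0.7,"xyz":[-222,-118,28],"angular":[0,0,0]}]}}

```text
time_s: 1.95
tcp_pos: [0.6484, 0.0553, 0.2244]
ee_rot: [[-0.13, -0.992, -0.002], [-0.992, 0.13, -0.001], [0.001, 0.002, -1.0]]
wrist_force: [-1.1, -0.4, 0.1]
gripper_width: 0.698
gripper_force: 0.0
```

```bash
python3 - <<'E'
from t import *
where();v=cap('wrist','w1.png')
for p in[(.062,-.031,.048),(.062,.0405,.0445),(.061,.113,.078),(.0635,-.116,.078)]:print(proj(v,O+S@np.array(p)).round())
print(v[3],v[2].round(2).tolist())
E
python3 t.py .062 0 .13 45
```

```text
grasp [0.0617 0.0287 0.2184] toolz [-0.002 -0.001 -1.   ] x [ 0.002 -1.     0.001]
[322. 117.]
[322. 192.]
[323. 277.]
[320.   2.]
[ 0.63968092 -0.01973869  0.36062379] [[-0.99, 0.13, 0.03], [0.13, 0.95, 0.27], [0.0, 0.27, -0.96]]
grasp [0.0614 0.0276 0.2191] toolz [-0.001 -0.001 -1.   ] x [ 0.    -1.     0.001]
xyz [23.3, -0.7, 90.8] ang [0.001, 0.785, 0.001] deg 45.0 t 2.0 w 0.701 F [-0.2 -0.6  0.1] j [19.0, 25.0, 2.0, -0.0, -67.0, -27.0]
```

View pics/w1.png

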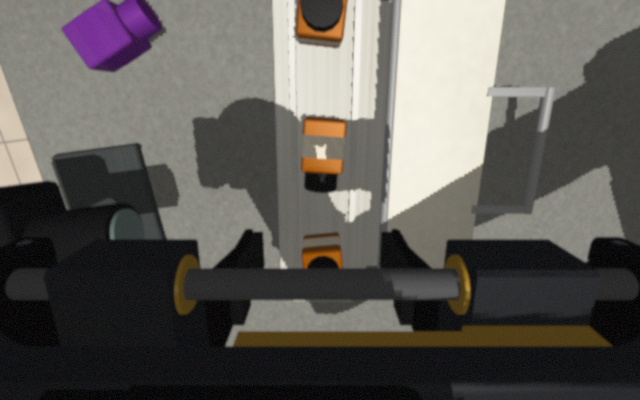

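Request:
{"api": "move_arm", "payload": {"series": [{"grip":0.7,"xyz":[24,-1,91],"angular":[0,0.785,0]},{"grip":0.7,"xyz":[24,-1,91],"angular":[0,0.785,0]},{"grip":0.7,"xyz":[24,-1,91],"angular":[0,0.785,0]},{"grip":0.7,"xyz":[24,-1,91],"angular":[0,0.785,0]},{"grip":0.7,"xyz":[24,-1,91],"angular":[0,0.785,0]},{"grip":0.7,"xyz":[24,-1,91],"angular":[0,0.785,0]},{"grip":0.7,"xyz":[24,-1,91],"angular":[0,0.785,0]},{"grip":0.7,"xyz":[24,-1,91],"angular":[0,0.785,0]}]}}

```text
time_s: 2.8
tcp_pos: [0.6462, 0.0292, 0.1357]
ee_rot: [[-0.096, -0.991, -0.093], [-0.703, 0.134, -0.698], [0.705, -0.001, -0.71]]
wrist_force: [-0.2, -0.1, 0.7]
gripper_width: 0.697
gripper_force: 0.0
```

```bash
python3 t.py .062 0 .043 45
```

```text
grasp [ 0.0629 -0.0017  0.1314] toolz [-0.001 -0.705 -0.71 ] x [-0.002 -0.71   0.705]
xyz [-63.5, 1.0, 61.6] ang [0.001, 0.003, -0.002] deg 0.2 t 2.8 w 0.697 F [-0.2 -0.1  0.7] j [29.0, 39.0, -11.0, 36.0, -74.0, -58.0]
```

Request:
{"api": "move_arm", "payload": {"series": [{"grip":0.7,"xyz":[-31,1,31],"angular":[0,0,0]},{"grip":0.7,"xyz":[-50,1,50],"angular":[0,0,0]},{"grip":0.7,"xyz":[-63,1,62],"angular":[0,0,0]},{"grip":0.7,"xyz":[-63,1,62],"angular":[0,0,0]}]}}

```text
time_s: 3.2
tcp_pos: [0.6446, 0.0299, 0.0453]
ee_rot: [[-0.093, -0.991, -0.096], [-0.701, 0.133, -0.701], [0.707, 0.002, -0.707]]
wrist_force: [-0.4, -0.5, 0.1]
gripper_width: 0.696
gripper_force: 0.0
```

```bash
python3 t.py .062 0 .043 45
```

```text
grasp [ 0.0612 -0.0013  0.041 ] toolz [-0.003 -0.707 -0.707] x [ 0.    -0.707  0.707]
xyz [0.5, -0.7, -2.3] ang [0.003, -0.0, 0.0] deg 0.2 t 3.2 w 0.696 F [-0.4 -0.5  0.1] j [29.0, 45.0, -15.0, 38.0, -66.0, -64.0]
```

Fine; close, then lift vertically 70 mm (tool x +50, z −50).

Request:
{"api": "move_arm", "payload": {"series": [{"grip":0.2,"xyz":[0,0,0],"angular":[0,0,0]},{"grip":0.2,"xyz":[0,0,0],"angular":[0,0,0]},{"grip":0.2,"xyz":[0,0,0],"angular":[0,0,0]},{"grip":0.2,"xyz":[0,0,0],"angular":[0,0,0]},{"grip":0.2,"xyz":[0,0,0],"angular":[0,0,0]},{"grip":0.2,"xyz":[0,0,0],"angular":[0,0,0]}]}}

```text
time_s: 3.8
tcp_pos: [0.6456, 0.0313, 0.0476]
ee_rot: [[-0.094, -0.991, -0.092], [-0.701, 0.131, -0.701], [0.707, -0.001, -0.707]]
wrist_force: [-1.3, -0.2, 5.3]
gripper_width: 0.461
gripper_force: 29.7
```

Request:
{"api": "move_arm", "payload": {"series": [{"grip":0.2,"xyz":[20,0,-20],"angular":[0,0,0]},{"grip":0.2,"xyz":[50,0,-50],"angular":[0,0,0]},{"grip":0.2,"xyz":[80,0,-80],"angular":[0,0,0]},{"grip":0.2,"xyz":[85,0,-85],"angular":[0,0,0]},{"grip":0.2,"xyz":[85,0,-85],"angular":[0,0,0]}]}}

```text
time_s: 4.3
tcp_pos: [0.6458, 0.0315, 0.1675]
ee_rot: [[-0.095, -0.991, -0.091], [-0.703, 0.131, -0.699], [0.704, -0.003, -0.71]]
wrist_force: [-0.5, -0.9, -2.0]
gripper_width: 0.462
gripper_force: 29.7
```

```bash
python3 - <<'E'
from t import *
a=cap('side','s2.png')
cv2.imwrite('pics/s2.png',cv2.resize(a[0][60:280,180:440],None,fx=2.5,fy=2.5)[...,::-1])
E
python3 t.py .062 0.04 .16 -38
```

```text
grasp [0.0614 0.     0.1615] toolz [-0.001 -0.706 -0.708] x [-0.    -0.708  0.706]
xyz [-23.4, -0.6, -21.9] ang [0.0, -1.447, -0.0] deg 82.9 t 4.35 w 0.459 F [ 0.5 -0.9 -2.5] j [29.0, 37.0, -10.0, 35.0, -77.0, -56.0]
```

View pics/s2.png

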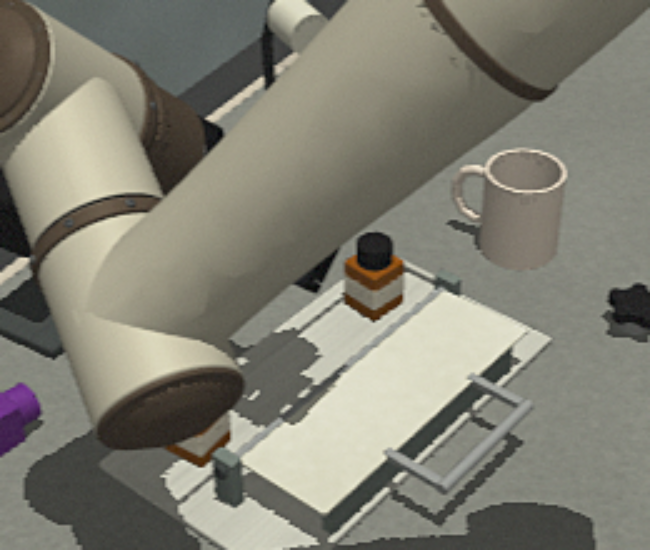

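Request:
{"api": "move_arm", "payload": {"series": [{"grip":0.2,"xyz":[-10,0,-36],"angular":[0,-0.7,0]},{"grip":0.2,"xyz":[-10,0,-36],"angular":[0,-0.7,0]},{"grip":0.2,"xyz":[-10,0,-36],"angular":[0,-0.7,0]},{"grip":0.2,"xyz":[-10,0,-36],"angular":[0,-0.7,0]},{"grip":0.2,"xyz":[-10,0,-36],"angular":[0,-0.7,0]},{"grip":0.2,"xyz":[-10,0,-36],"angular":[0,-1.465,0]},{"grip":0.2,"xyz":[-10,0,-36],"angular":[0,-1.465,0]},{"grip":0.2,"xyz":[-10,0,-36],"angular":[0,-1.465,0]},{"grip":0.2,"xyz":[-10,0,-36],"angular":[0,-1.465,0]},{"grip":0.2,"xyz":[-10,0,-36],"angular":[0,-1.465,0]}]}}

```text
time_s: 5.35
tcp_pos: [0.6491, 0.0634, 0.1834]
ee_rot: [[-0.105, -0.991, 0.081], [-0.776, 0.132, 0.616], [-0.622, 0.002, -0.783]]
wrist_force: [-0.5, 0.2, -1.5]
gripper_width: 0.457
gripper_force: 29.7
```

```bash
python3 - <<'E'
from t import *
a=cap('side','s3.png')
cv2.imwrite('pics/s3.png',cv2.resize(a[0][60:280,180:440],None,fx=2.5,fy=2.5)[...,::-1])
E
python3 t.py .062 0.04 .16 -39
```

```text
grasp [0.0613 0.037  0.1758] toolz [-0.001  0.625 -0.78 ] x [-0.011 -0.78  -0.625]
xyz [7.6, -0.8, 14.2] ang [0.001, -0.005, -0.011] deg 0.7 t 5.4 w 0.455 F [ 0.8 -1.4 -3. ] j [0.0, 29.0, 7.0, -42.0, -68.0, 8.0]
```

View pics/s3.png

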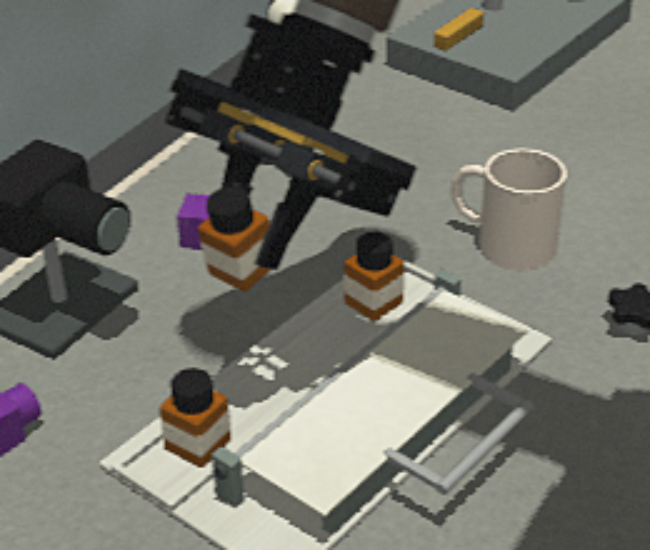

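```bash
python3 t.py .061 0.022 .100 -42;python3 t.py .061 0.022 .044 -42
```

```text
grasp [0.0613 0.037  0.1758] toolz [-0.001  0.625 -0.78 ] x [-0.011 -0.78  -0.625]
xyz [59.5, -0.3, 49.8] ang [0.0, -0.058, -0.011] deg 3.4 t 5.4 w 0.455 F [ 0.8 -1.4 -3. ] j [0.0, 29.0, 7.0, -42.0, -68.0, 8.0]
grasp [0.0613 0.037  0.1758] toolz [-0.001  0.625 -0.78 ] x [-0.011 -0.78  -0.625]
xyz [94.5, -0.7, 93.5] ang [0.0, -0.058, -0.011] deg 3.4 t 5.4 w 0.455 F [ 0.8 -1.4 -3. ] j [0.0, 29.0, 7.0, -42.0, -68.0, 8.0]
```

Request:
{"api": "move_arm", "payload": {"series": [{"grip":0.2,"xyz":[30,0,25],"angular":[0,-0.06,-0.01]},{"grip":0.2,"xyz":[60,0,50],"angular":[0,-0.06,-0.01]},{"grip":0.2,"xyz":[80,0,75],"angular":[0,-0.06,-0.01]},{"grip":0.2,"xyz":[90,0,88],"angular":[0,-0.06,-0.01]},{"grip":0.2,"xyz":[94,0,93],"angular":[0,-0.06,-0.01]},{"grip":0.2,"xyz":[94,0,93],"angular":[0,-0.06,-0.01]},{"grip":0.2,"xyz":[94,0,93],"angular":[0,-0.06,-0.01]}]}}

```text
time_s: 6.1
tcp_pos: [0.6483, 0.0472, 0.0551]
ee_rot: [[-0.086, -0.992, 0.088], [-0.744, 0.123, 0.657], [-0.663, -0.009, -0.749]]
wrist_force: [-0.5, 0.0, -1.2]
gripper_width: 0.461
gripper_force: 29.7
```

```bash
python3 - <<'E'
from t import *
a=cap('side','s4.png')
cv2.imwrite('pics/s4.png',cv2.resize(a[0][130:280,200:400],None,fx=3.5,fy=3.5)[...,::-1])
E
python3 t.py .061 0.022 .0395 -42
```

```text
grasp [0.0628 0.0246 0.0511] toolz [ 0.002  0.663 -0.749] x [ 0.013 -0.749 -0.663]
xyz [9.7, 1.9, 6.9] ang [-0.002, -0.008, 0.013] deg 0.9 t 6.15 w 0.458 F [ 0.1  0.4 -0.4] j [-3.0, 38.0, 4.0, -48.0, -62.0, 22.0]
```

View pics/s4.png

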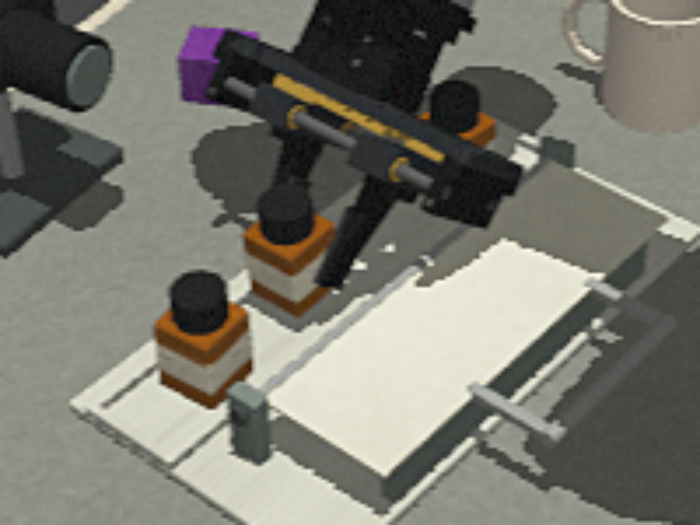

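Request:
{"api": "move_arm", "payload": {"series": [{"grip":0.2,"xyz":[0,2,0],"angular":[0,0,0.01]},{"grip":0.2,"xyz":[0,2,0],"angular":[0,0,0.01]}]}}

```text
time_s: 6.35
tcp_pos: [0.6456, 0.0473, 0.0551]
ee_rot: [[-0.097, -0.991, 0.088], [-0.742, 0.131, 0.657], [-0.663, -0.002, -0.748]]
wrist_force: [-0.4, -0.5, -1.1]
gripper_width: 0.457
gripper_force: 29.7
```

```bash
python3 t.py .061 0.022 .0395 -42
```

```text
grasp [0.06   0.0244 0.0506] toolz [ 0.001  0.663 -0.748] x [ 0.001 -0.748 -0.663]
xyz [9.2, -1.0, 6.8] ang [-0.001, -0.008, 0.001] deg 0.5 t 6.35 w 0.457 F [-0.4 -0.5 -1.1] j [-3.0, 38.0, 3.0, -49.0, -62.0, 22.0]
```

Request:
{"api": "move_arm", "payload": {"series": [{"grip":0.2,"xyz":[4,0,4],"angular":[0,0,0]},{"grip":0.2,"xyz":[6,0,6],"angular":[0,0,0]},{"grip":0.2,"xyz":[7,0,6],"angular":[0,0,0]},{"grip":0.2,"xyz":[7,0,6],"angular":[0,0,0]}]}}

```text
time_s: 6.75
tcp_pos: [0.6451, 0.0457, 0.0441]
ee_rot: [[-0.099, -0.991, 0.086], [-0.742, 0.132, 0.657], [-0.663, 0.001, -0.749]]
wrist_force: [-0.1, 0.8, -0.5]
gripper_width: 0.459
gripper_force: 29.7
```

```bash
python3 t.py .061 0.022 .0395 -42
```

```text
grasp [0.0596 0.0227 0.0396] toolz [-0.001  0.663 -0.749] x [-0.001 -0.749 -0.663]
xyz [0.7, -1.4, -0.4] ang [0.001, -0.008, -0.001] deg 0.5 t 6.75 w 0.459 F [-0.1  0.8 -0.5] j [-3.0, 39.0, 3.0, -49.0, -61.0, 23.0]
```

No contact yet; I'll feel down 1 mm at a time.

Request:
{"api": "move_arm", "payload": {"series": [{"grip":0.2,"xyz":[0.7,0,0.7],"angular":[0,0,0]},{"grip":0.2,"xyz":[1.4,0,1.4],"angular":[0,0,0]},{"grip":0.2,"xyz":[1.4,0,1.4],"angular":[0,0,0]}]}}

```text
time_s: 7.05
tcp_pos: [0.6454, 0.0457, 0.043]
ee_rot: [[-0.098, -0.991, 0.087], [-0.742, 0.131, 0.658], [-0.663, -0.0, -0.748]]
wrist_force: [0.3, -1.0, 0.3]
gripper_width: 0.46
gripper_force: 29.7
```

Request:
{"api": "move_arm", "payload": {"series": [{"grip":0.2,"xyz":[0.7,0,0.7],"angular":[0,0,0]},{"grip":0.2,"xyz":[1.4,0,1.4],"angular":[0,0,0]},{"grip":0.2,"xyz":[1.4,0,1.4],"angular":[0,0,0]}]}}

```text
time_s: 7.35
tcp_pos: [0.6454, 0.0454, 0.0425]
ee_rot: [[-0.096, -0.992, 0.087], [-0.741, 0.13, 0.658], [-0.664, -0.001, -0.748]]
wrist_force: [-2.1, -2.2, 7.5]
gripper_width: 0.462
gripper_force: 29.7
```

Request:
{"api": "move_arm", "payload": {"series": [{"grip":0.55,"xyz":[0,0,0],"angular":[0,0,0]},{"grip":0.65,"xyz":[0,0,0],"angular":[0,0,0]},{"grip":0.65,"xyz":[0,0,0],"angular":[0,0,0]},{"grip":0.65,"xyz":[0,0,0],"angular":[0,0,0]}]}}

```text
time_s: 7.75
tcp_pos: [0.6451, 0.0458, 0.0403]
ee_rot: [[-0.099, -0.991, 0.087], [-0.742, 0.131, 0.657], [-0.663, 0.001, -0.749]]
wrist_force: [-0.5, 0.9, -0.1]
gripper_width: 0.637
gripper_force: 0.0
```

Run:
```python
from t import *
where()
a=cap('side','s5.png')
cv2.imwrite('pics/s5.png',cv2.resize(a[0][130:280,200:400],None,fx=3.5,fy=3.5)[...,::-1])
```

```text
grasp [0.0597 0.0228 0.0358] toolz [-0.001  0.663 -0.749] x [-0.    -0.749 -0.663]
```

View pics/s5.png

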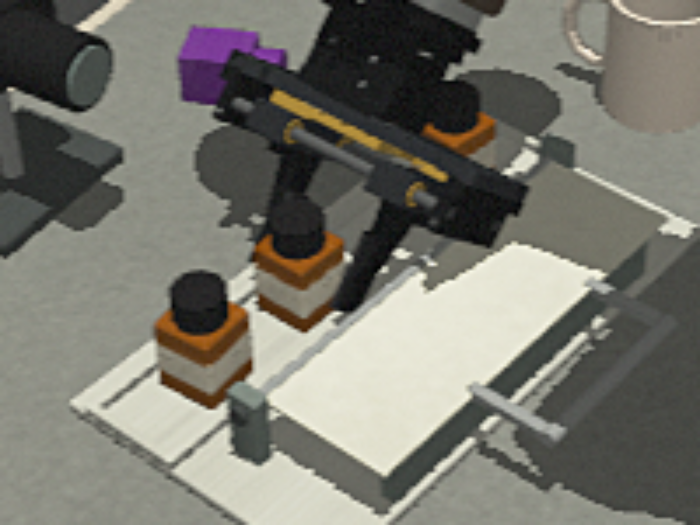

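Request:
{"api": "move_arm", "payload": {"series": [{"grip":0.65,"xyz":[0,0,-25],"angular":[0,0,0]},{"grip":0.65,"xyz":[0,0,-60],"angular":[0,0,0]},{"grip":0.65,"xyz":[0,0,-100],"angular":[0,0,0]},{"grip":0.65,"xyz":[0,0,-140],"angular":[0,0,0]},{"grip":0.65,"xyz":[0,0,-190],"angular":[0,0,0]},{"grip":0.65,"xyz":[0,0,-190],"angular":[0,0,0]}]}}

```text
time_s: 8.4
tcp_pos: [0.6309, -0.084, 0.1886]
ee_rot: [[-0.094, -0.991, 0.097], [-0.746, 0.135, 0.653], [-0.66, -0.011, -0.751]]
wrist_force: [-0.0, -0.3, 1.3]
gripper_width: 0.652
gripper_force: 0.0
```

```bash
python3 - <<'E'
from t import *
where()
a=cap('side');b=cap('top')
X=[]
for v,(x0,x1,y0,y1) in((a,(262,300,170,205)),(b,(240,330,150,200))):
    hs=cv2.cvtColor(v[0],cv2.COLOR_RGB2HSV)
    m=np.zeros(hs.shape[:2],np.uint8);m[y0:y1,x0:x1]=(((hs[...,0]>5)&(hs[...,0]<22)&(hs[...,1]>130)&(hs[...,2]>60)))[y0:y1,x0:x1]
    m=cv2.morphologyEx(m,cv2.MORPH_CLOSE,np.ones((9,9)))
    n,l,st,ce=cv2.connectedComponentsWithStats(m);k=1+np.argmax(st[1:,4]) if n>1 else None
    if k:print(st[k].tolist(),(S.T@(ray(v,ce[k],.033 if v is a else .045)-O)).round(3))
E
python3 t.py -.145 0 .16 0
```

```text
grasp [ 0.0627 -0.1078  0.1841] toolz [ 0.011  0.66  -0.751] x [ 0.005 -0.751 -0.66 ]
[273, 196, 25, 9, 112] [0.072 0.022 0.033]
[240, 169, 2, 8, 12] [0.074 0.102 0.045]
grasp [ 0.0601 -0.1039  0.1793] toolz [ 0.002  0.663 -0.748] x [ 0.    -0.748 -0.663]
xyz [-68.9, 205.3, 84.4] ang [-0.002, 0.725, -0.001] deg 41.6 t 8.5 w 0.65 F [ 0.3  0.9 -0.8] j [-13.0, 31.0, 10.0, -42.0, -78.0, 18.0]
```

Request:
{"api": "move_arm", "payload": {"series": [{"grip":0.46,"xyz":[-69,205,84],"angular":[0,0.725,0]},{"grip":0.46,"xyz":[-69,205,84],"angular":[0,0.725,0]},{"grip":0.46,"xyz":[-69,205,84],"angular":[0,0.725,0]},{"grip":0.46,"xyz":[-69,205,84],"angular":[0,0.725,0]},{"grip":0.46,"xyz":[-69,205,84],"angular":[0,0.725,0]},{"grip":0.46,"xyz":[-69,205,84],"angular":[0,0.725,0]},{"grip":0.46,"xyz":[-69,205,84],"angular":[0,0.725,0]}]}}

```text
time_s: 9.2
tcp_pos: [0.4369, 0.0561, 0.1644]
ee_rot: [[-0.125, -0.992, -0.004], [-0.992, 0.125, -0.001], [0.002, 0.004, -1.0]]
wrist_force: [1.0, -0.2, -0.2]
gripper_width: 0.462
gripper_force: 0.0
```

```bash
python3 - <<'E'
from t import *
where()
b=cap('top')
v=b;hs=cv2.cvtColor(v[0],cv2.COLOR_RGB2HSV)
m=np.zeros(hs.shape[:2],np.uint8);m[150:215,205:385]=(hs[...,2]<60)[150:215,205:385]
n,l,st,ce=cv2.connectedComponentsWithStats(m)
for k in range(1,n):
    if st[k,4]>30:print(st[k].tolist(),(S.T@(ray(v,ce[k],.078)-O)).round(3))
v=cap('wrist')
for p in[(-.14,y,.045) for y in(-.059,0,.059)]+[(-.095,0,.045)]:print(proj(v,O+S@np.array(p)).round())
full=np.hstack([v[0],]);c=np.hstack([cv2.resize(b[0][130:300,180:400],(440,340)),cv2.resize(v[0],(544,340))])
cv2.imwrite('pics/c6.png',cv2.resize(c,(800,276),interpolation=3)[...,::-1])
E
python3 t.py -.14 0 .047 0
```

```text
grasp [-0.1481  0.0017  0.1584] toolz [-0.004 -0.002 -1.   ] x [ 0.007 -1.     0.002]
[314. 120.]
[314. 197.]
[314. 264.]
[257. 196.]
grasp [-0.1457  0.0007  0.159 ] toolz [-0.002  0.    -1.   ] x [ 0.002 -1.    -0.   ]
xyz [0.7, -5.9, 112.0] ang [0.002, 0.0, 0.002] deg 0.2 t 9.3 w 0.458 F [ 0.8  0.4 -0.6] j [28.0, 9.0, -31.0, -0.0, -50.0, -36.0]
```

View pics/c6.png

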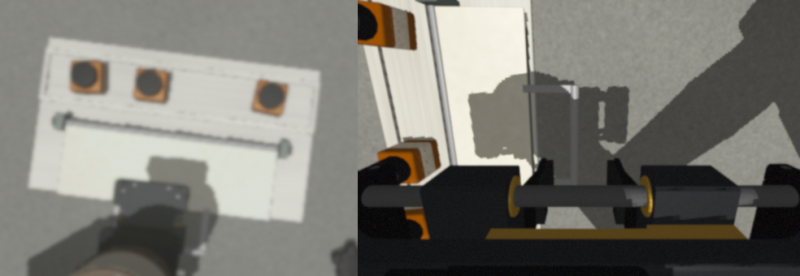

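Request:
{"api": "move_arm", "payload": {"series": [{"grip":0.46,"xyz":[0,-6,40],"angular":[0,0,0]},{"grip":0.46,"xyz":[0,-6,75],"angular":[0,0,0]},{"grip":0.46,"xyz":[0,-6,100],"angular":[0,0,0]},{"grip":0.46,"xyz":[0,-6,112],"angular":[0,0,0]},{"grip":0.46,"xyz":[0,-6,112],"angular":[0,0,0]},{"grip":0.46,"xyz":[0,-6,112],"angular":[0,0,0]}]}}

```text
time_s: 9.9
tcp_pos: [0.4462, 0.0526, 0.0536]
ee_rot: [[-0.134, -0.991, -0.001], [-0.991, 0.134, 0.0], [0.0, 0.001, -1.0]]
wrist_force: [1.1, 0.5, 0.1]
gripper_width: 0.462
gripper_force: 0.0
```

```bash
python3 t.py -.14 0 .045 0
```

```text
grasp [-0.1384 -0.0006  0.0476] toolz [-0.001 -0.    -1.   ] x [-0.002 -1.     0.   ]
xyz [-0.6, 1.6, 2.6] ang [0.001, -0.0, -0.002] deg 0.1 t 9.9 w 0.462 F [1.1 0.5 0.1] j [28.0, 20.0, -37.0, -0.0, -32.0, -35.0]
```

Request:
{"api": "move_arm", "payload": {"series": [{"grip":0,"xyz":[0,1.5,2],"angular":[0,0,0]},{"grip":0,"xyz":[0,1.5,2],"angular":[0,0,0]},{"grip":0,"xyz":[0,1.5,2],"angular":[0,0,0]},{"grip":0,"xyz":[0,1.5,2],"angular":[0,0,0]},{"grip":0,"xyz":[0,1.5,2],"angular":[0,0,0]},{"grip":0,"xyz":[0,1.5,2],"angular":[0,0,0]}]}}

```text
time_s: 10.5
tcp_pos: [0.4443, 0.0537, 0.0521]
ee_rot: [[-0.131, -0.991, 0.001], [-0.991, 0.131, 0.0], [-0.0, -0.001, -1.0]]
wrist_force: [0.2, -0.6, 1.8]
gripper_width: 0.104
gripper_force: 30.0
```

```bash
python3 t.py -.14 0 .045 0; python3 -c "
import math
for a in range(5,66,5):print(a,round(140*(1-math.cos(math.radians(a))),1),round(140*math.sin(math.radians(a)),1))"
```

```text
grasp [-0.1404  0.0002  0.0461] toolz [ 0.001  0.    -1.   ] x [ 0. -1. -0.]
xyz [0.2, -0.4, 1.1] ang [-0.001, 0.0, 0.0] deg 0.0 t 10.5 w 0.104 F [ 0.2 -0.6  1.8] j [28.0, 20.0, -38.0, 0.0, -32.0, -35.0]
5 0.5 12.2
10 2.1 24.3
15 4.8 36.2
20 8.4 47.9
25 13.1 59.2
30 18.8 70.0
35 25.3 80.3
40 32.8 90.0
45 41.0 99.0
50 50.0 107.2
55 59.7 114.7
60 70.0 121.2
65 80.8 126.9
```

Request:
{"api": "move_arm", "payload": {"series": [{"grip":0,"xyz":[0,-0.5,-12.2],"angular":[0,0,0]},{"grip":0,"xyz":[0,-2.1,-24.3],"angular":[0,0,0]},{"grip":0,"xyz":[0,-4.8,-36.2],"angular":[0,0,0]},{"grip":0,"xyz":[0,-8.4,-47.9],"angular":[0,0,0]},{"grip":0,"xyz":[0,-13.1,-59.2],"angular":[0,0,0]},{"grip":0,"xyz":[0,-18.8,-70],"angular":[0,0,0]},{"grip":0,"xyz":[0,-18.8,-70],"angular":[0,0,0]},{"grip":0,"xyz":[0,-18.8,-70],"angular":[0,0,0]}]}}

```text
time_s: 11.3
tcp_pos: [0.4612, 0.0512, 0.121]
ee_rot: [[-0.133, -0.991, -0.003], [-0.991, 0.133, 0.001], [-0.0, 0.003, -1.0]]
wrist_force: [-5.0, 3.8, 0.2]
gripper_width: 0.101
gripper_force: 30.0
```

```bash
python3 t.py -.07 0 .1662 0
```

```text
grasp [-0.1234  0.      0.115 ] toolz [-0.003  0.    -1.   ] x [-0.001 -1.    -0.   ]
xyz [-0.1, -53.2, -51.3] ang [0.003, 0.0, -0.001] deg 0.2 t 11.3 w 0.101 F [-5.   3.8  0.2] j [26.0, 15.0, -31.0, -0.0, -44.0, -34.0]
```

Request:
{"api": "move_arm", "payload": {"series": [{"grip":0,"xyz":[0,-6.5,-10.3],"angular":[0,0,0]},{"grip":0,"xyz":[0,-14,-20],"angular":[0,0,0]},{"grip":0,"xyz":[0,-22.2,-29],"angular":[0,0,0]},{"grip":0,"xyz":[0,-31.2,-37.2],"angular":[0,0,0]},{"grip":0,"xyz":[0,-40.9,-44.7],"angular":[0,0,0]},{"grip":0,"xyz":[0,-51.2,-51.2],"angular":[0,0,0]},{"grip":0,"xyz":[0,-51.2,-51.2],"angular":[0,0,0]},{"grip":0,"xyz":[0,-51.2,-51.2],"angular":[0,0,0]},{"grip":0,"xyz":[0,-51.2,-51.2],"angular":[0,0,0]},{"grip":0,"xyz":[0,-51.2,-51.2],"angular":[0,0,0]}]}}

```text
time_s: 12.3
tcp_pos: [0.511, 0.0442, 0.1743]
ee_rot: [[-0.131, -0.991, -0.005], [-0.991, 0.131, -0.001], [0.002, 0.005, -1.0]]
wrist_force: [-11.1, 3.5, 16.0]
gripper_width: 0.102
gripper_force: 30.0
```

```bash
python3 t.py -.07 0 .1662 0
python3 - <<'E'
from t import *
a=cap('side')
for y in(.134,-.134):
  for ang in(55,60,65):
    q=np.radians(ang);p=proj(a,O+S@np.array([-.09*np.cos(q),y,.045+.09*np.sin(q)]));print(y,ang,p.round(1),((p-[200,80])*3).round())
cv2.imwrite('pics/s7.png',cv2.resize(a[0][80:280,200:440],None,fx=3,fy=3,interpolation=2)[...,::-1])
E
```

```text
grasp [-0.0731 -0.0004  0.1683] toolz [-0.005 -0.002 -1.   ] x [ 0.001 -1.     0.002]
xyz [-0.4, -3.1, 2.1] ang [0.005, -0.002, 0.001] deg 0.3 t 12.3 w 0.102 F [-11.1   3.5  16. ] j [23.0, 15.0, -21.0, -0.0, -54.0, -31.0]
0.134 55 [293.1 226.8] [279. 441.]
0.134 60 [290.2 223.5] [271. 430.]
0.134 65 [287.2 220.3] [262. 421.]
-0.134 55 [378.5 156.6] [536. 230.]
-0.134 60 [376.  153.7] [528. 221.]
-0.134 65 [373.4 151.1] [520. 213.]
```

View pics/s7.png

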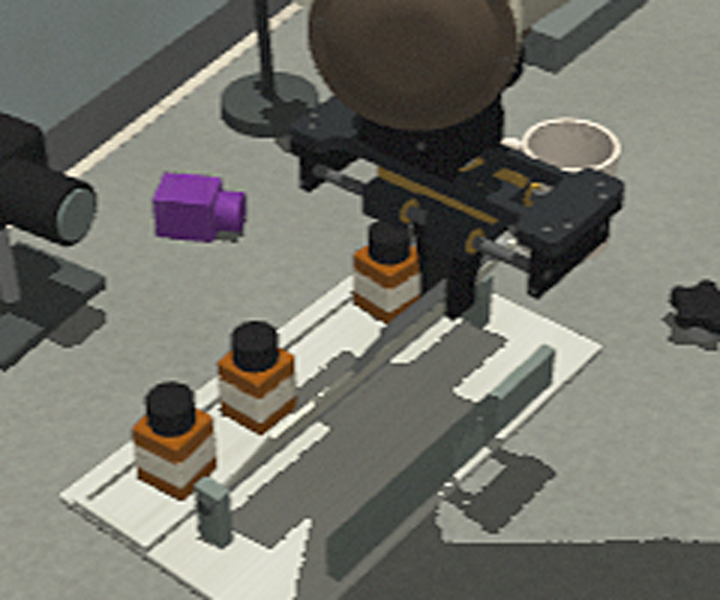

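Run:
```python
from t import *
a=cap('side');c=S.T@(a[3]-O)-[0,0,.045];print('cam from hinge',c.round(3),'edge-on angle',np.degrees(np.arctan2(c[2],-c[0])).round(1))
print('hinge',[((proj(a,O+S@np.array([0,y,.045]))-[200,80])*3).round() for y in(.134,-.134)])
# colours across band at y=.1,.06: sample by flap coordinate
for ang in(50,60,70):
  q=np.radians(ang);print(ang,[[a[0][tuple(proj(a,O+S@np.array([-u*np.cos(q),y,.045+u*np.sin(q)])).round().astype(int)[::-1])].tolist() for u in(.0,.02,.045,.07,.085,.1)] for y in(.1,-.11)])
print(a[2].round(3).tolist());s=r.sense();print(s['wrist_force'])
```

```text
cam from hinge [-0.505  0.614  0.715] edge-on angle 54.8
hinge [array([223., 488.]), array([470., 284.])]
50 [[[107, 107, 95], [98, 96, 88], [204, 202, 185], [229, 229, 212], [181, 180, 165], [101, 103, 95]], [[16, 21, 22], [23, 19, 21], [97, 108, 99], [155, 156, 144], [53, 54, 52], [35, 35, 29]]]
60 [[[107, 107, 95], [110, 108, 96], [207, 205, 180], [253, 253, 237], [140, 139, 124], [95, 94, 88]], [[16, 21, 22], [12, 16, 15], [109, 109, 98], [74, 76, 74], [159, 162, 155], [30, 30, 36]]]
70 [[[107, 107, 95], [137, 136, 121], [74, 49, 30], [135, 134, 122], [144, 137, 122], [161, 158, 142]], [[16, 21, 22], [24, 23, 23], [19, 19, 19], [91, 92, 91], [30, 30, 38], [27, 30, 36]]]
[[-0.85, -0.333, 0.409], [-0.527, 0.545, -0.652], [-0.006, -0.769, -0.639]]
[-11.81071067   3.76217228  15.59177794]
```

Run:
```python
from t import *
a=cap('side');g=a[0].sum(2)//3
for c in(300,310,320,330):
  pr=[]
  for ang in(0.1,55,60,65):
    q=np.radians(ang);P=[proj(a,O+S@np.array([-.09*np.cos(q)*(ang>1),y,.045+.09*np.sin(q)*(ang>1)])) for y in(.134,-.134)]
    pr.append(round(float(np.interp(c,[P[0][0],P[1][0]],[P[0][1],P[1][1]])),1))
  r0=int(pr[0])-14;print(c,'hinge/55/60/65 rows',pr,'from',r0,g[r0:r0+22,c].tolist())
```

```text
300 hinge/55/60/65 rows [221.4, 221.2, 215.5, 210.0] from 207 [232, 184, 94, 101, 105, 105, 104, 100, 81, 225, 246, 197, 90, 96, 105, 102, 76, 110, 211, 219, 211, 209]
310 hinge/55/60/65 rows [213.2, 212.9, 207.4, 202.0] from 199 [171, 86, 97, 100, 107, 102, 108, 104, 98, 113, 119, 113, 102, 105, 109, 101, 88, 86, 107, 104, 101, 101]
320 hinge/55/60/65 rows [205.0, 204.7, 199.3, 193.9] from 191 [211, 210, 212, 209, 212, 221, 214, 149, 72, 81, 85, 80, 88, 104, 108, 104, 92, 99, 106, 102, 103, 99]
330 hinge/55/60/65 rows [196.7, 196.5, 191.1, 185.9] from 182 [145, 132, 54, 53, 66, 77, 90, 86, 88, 86, 85, 95, 106, 101, 106, 106, 89, 122, 191, 98, 102, 97]
```

Request:
{"api": "move_arm", "payload": {"series": [{"grip":0,"xyz":[0,1,-1.5],"angular":[0,0,0]},{"grip":0,"xyz":[0,1,-1.5],"angular":[0,0,0]},{"grip":0,"xyz":[0,1,-1.5],"angular":[0,0,0]}]}}

```text
time_s: 12.75
tcp_pos: [0.5109, 0.0442, 0.1744]
ee_rot: [[-0.131, -0.991, -0.004], [-0.991, 0.131, -0.001], [0.001, 0.003, -1.0]]
wrist_force: [-6.0, 1.8, 6.9]
gripper_width: 0.108
gripper_force: 30.0
```

Request:
{"api": "move_arm", "payload": {"series": [{"grip":0,"xyz":[0,0,0],"angular":[0,0,0]},{"grip":0,"xyz":[0,0,0],"angular":[0,0,0]},{"grip":0,"xyz":[0,0,0],"angular":[0,0,0]},{"grip":0,"xyz":[0,0,0],"angular":[0,0,0]},{"grip":0,"xyz":[0,0,0],"angular":[0,0,0]},{"grip":0,"xyz":[0,0,0],"angular":[0,0,0]}]}}

```text
time_s: 13.35
tcp_pos: [0.5109, 0.0442, 0.1744]
ee_rot: [[-0.131, -0.991, -0.004], [-0.991, 0.131, -0.001], [0.001, 0.004, -1.0]]
wrist_force: [-7.2, 0.6, 7.7]
gripper_width: 0.103
gripper_force: 30.0
```

```bash
python3 -c "
from t import *
where();print(r.finish_job())"
```

```text
grasp [-0.0732 -0.0004  0.1684] toolz [-0.004 -0.001 -1.   ] x [ 0.    -1.     0.001]
the job is handed in; nothing more can be done
None
```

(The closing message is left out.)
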